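# Fit the end stop to a wall ledge and hold the ledge out over the desk edge for screwing

## Task

I am putting together a small wall ledge. Lift the cast end stop out of its moulded packing tray and set it down on the pins at the ledge's outer end, upright on the outer side, fully seated, and let go of it; then slide the ledge along the desk, without lifting it, out over the far edge until the pencil line across it lies right over the desk's edge, square to it, so that I can drive the screws up from below. It would tip off there, so finish still holding the ledge level and steady with the gripper, and leave the other things on the desk alone.

Things in the scene. Friction and masses are not known exactly. Their poses are not given: they have to be found in the camera images.
- ledge: Oak board 240 (its x) x 56 (y) x 18 mm, 0.2 kg, loose, flat on the desk. Origin: centre of underside. Outer end (+x) points away from the robot, near the desk's far edge. Two steel pins, 8 across, 10 tall, tapered tips, at x +80, y +-14. Pencil line across it at x -20, 100 from the inner end; with it over the edge the board tips unless held (3 to 8 N). Grip from above across the 56 mm.
- ledge_seat (a point): Point on the ledge's top face, 30 mm from its outer end, on its middle line, with the ledge's axes: the end stop's origin comes to lie here when the pins are in its holes.
- line_left (a point): Left (+y) end of the pencil line on the ledge's top edge.
- line_right (a point): Right (-y) end of the pencil line on the ledge's top edge.
- desk_edge (a point): A point on the upper far edge of the desk top, at y = 0. The edge is straight, runs along world y and always lies at world x = 0.570 m; the desk top is at z = 0, and beyond the edge (larger x) there is nothing down to the floor.
- end_stop: Cast aluminium end stop like a small book-end, 0.17 kg, loose, standing in the tray's cavity. Origin: centre of foot's underside. Foot 50 x 50 x 8 mm; upright web 50 wide, 10 thick, x +5 to +15, top z 70; two low ribs on its +x side up to z 30. Two 12 mm through holes at x -10, y +-14, bevelled below. Seated, its x points like the ledge's: upright on the outer side.
- stop_grip (a point): Point inside the end stop's upright web at x +10, z 52 mm in its frame, 18 below its top: grip here from above across the 10 mm thickness, closing along the stop's x.
- packing_tray: Moulded brown packing tray, 130 x 90 x 26 mm, fixed, x -85 to +45. Origin at the underside, below the middle of the main cavity, which is 56 x 56 (end stop's foot has 3 mm play each side), floor z 6, rim z 26. A smaller pocket on its -x side holds three screws, which stay there.
- pencil: Yellow pencil, 136 mm long, 7 thick, lying on the desk between the packing tray and the ledge. Leave alone.
- calculator: Desk calculator, 122 x 74 x 13 mm, left of the packing tray. Leave alone. (Beyond it, at x 0.40, y 0.43 m, stands a fixed table lamp 800 mm tall with a foot 180 mm across: keep the arm and gripper clear of it when swinging over.)
- usb_stick: Blue memory stick, 54 x 18 x 8, right of the ledge. Leave alone.
Not all that is in view belongs to the job. There is more than one size of the end_stop; the job needs the smallest.

How it is judged:
On the way, in this order (a step that is already met when the one before it is completed fails the run):
1. the end stop is lifted clear out of the tray's cavity, upright (z of end_stop in the frame of packing_tray above 0.028 m and angle between end_stop's own z axis and vertical below 0.5 rad), for 0.1 s.
2. the end stop is fully seated on the pins, upright on the outer side, and let go (z of end_stop in the frame of ledge_seat below 0.003 m and distance between end_stop and ledge_seat below 0.007 m and angle between the x axis of end_stop and the x axis of ledge, either way round below 0.25 rad and contact force between the fingers and end_stop below 0.1 N), for 0.2 s.
3. the ledge is slid out until its pencil line lies over the desk's edge (world x of line_left between 0.5641 and 0.5761 m and world x of line_right between 0.5641 and 0.5761 m), for 0.2 s.
At the end, for the whole second after the job is handed in: Both ends of the pencil line are within 6 mm of the desk's edge; the ledge lies level (0.06 rad) and still on the desk top, held by the fingers (over 1 N); the end stop sits untouched, fully down on its pins within 7 mm of its seat, upright on the outer side (all of step 3 and angle between ledge's own z axis and vertical below 0.06 rad and height (world z) of ledge between -0.006 and 0.008 m and linear speed of ledge below 0.01 m/s and contact force between the fingers and ledge above 1 N and z of end_stop in the frame of ledge_seat below 0.003 m and distance between end_stop and ledge_seat below 0.007 m and contact force between the fingers and end_stop below 0.1 N); the arm keeps its last pose, push and grip.
It fails at once if the ledge tips (angle between ledge's own z axis and vertical above 0.15 rad).
It fails at once if the ledge is lifted off the desk instead of slid (height (world z) of ledge above 0.015 m).
It fails at once if another thing on the desk is disturbed (distance of pencil from where it was at the start of the episode above 0.03 m or distance of any of calculator, usb_stick from where it was at the start of the episode above 0.02 m).
It also fails if it takes over 67 s, if anything falls off the work surface, if the arm or the gripper's body presses on something with over 40 N, if the wrist force passes 120 N, or if a joint passes its speed limit or range.

## Robot

A 7-joint arm with a two-finger parallel gripper is mounted at the origin on the work surface; the furniture and walls round the work are solid. World frame = base frame: x ahead of the robot, y to its left, z up, the work surface at z = 0. Lengths are in m, angles in rad, forces in N, time in s.
With the tool pointing down it reaches from about 0.4 to 0.9 m from the base axis. Payload 5.5 kg.
Tool frame: the origin (TCP) lies between the finger pads; the fingertips stand 11 mm ahead of it and the grasp point (between the pads) lies 8 mm behind it (arm.tips_ahead is the distance from the TCP to the fingertips, in m); z points along the fingers, y is the line along which they close (so a half turn about z gives the same grasp; the last joint's range is limited). The gripper opens to 92 mm and grips with 3 to 60 N. Pads are 19 mm wide; open, the fingers measure 130 mm over their backs; the gripper's body (75 mm by 190 mm) begins 47 mm behind the grasp point.
Start: joints at [-0.934, 0.501, -0.427, 1.55, 0.221, 1.138, -0.21], TCP at [0.237, 0.605, 0.238] pointing down, gripper open.
Joint ranges: [-2.88, 2.88], [-0.31, 2.03], [-1.54, 1.56], [0.2, 2.42], [-1.41, 4.55], [0.19, 2.02], [-2.57, 2.57]. Speed limits (rad/s): [2.57, 2.57, 3.14, 3.14, 3.14, 3.14, 3.14].

## Interface

Orientations are given as a unit quaternion [w, x, y, z].
In Python, from cell import arm gives the robot as it stands.
- The arm moves only by the tool carry_out, never from a script. Its argument "rows" is a list of rows, each a list of 3 entries, a list of its own where there are three numbers: the shift along the tool's x, y, z in cm, then the turn about the tool's z in degrees, then the finger opening in cm, from 0 to 9.18. In form: [[[tx, ty, tz], yaw, claw], ...]. A call has 1 to 12 rows; each row is the pose to reach, as a shift and turn from the pose commanded when the call began, along the tool's axes at that moment; what a row does not reach only later rows make up. A row lasts 1/10 s, in which the tool goes at most 50 mm and 8.59 degrees, less where a joint would pass 70% of its speed; a pose out of reach is approached as far as the arm can. A call with a gripper value outside its range is refused whole. The fingers move at their own pace and stop on an object; "newtons" is the grip in N (left out, the last holds). Time passes only in rows, so rows that repeat a pose let the fingers close. It gives the time, the measured TCP pose, the force, the opening and the grip force at its end, in the units of the state.
- arm.sense(): the state, without advancing time (a new reading comes with each control period).
- arm.grab_frame(name): name is "scene" or "top" or "wrist"; returns a dict with "pixels" (420x560x3 uint8, blue, green, red), "K" (3x3 intrinsics, pixels), "view" (4x4, takes a point from world to camera coordinates). Camera axes: x right, y down, z forward; pixel columns grow to the right and rows downward; lengths in m; the calibration is good to about 2 mm. The wrist camera is an equidistant fisheye: a pixel r from the principal point sees the ray r / f radians off the axis. A picture is of the moment at which its call begins. There is no depth.
- arm.close_job(): hands the job in; it is judged then, once.
Trained networks look in the newest picture that a camera, given by its name, has taken for a name from the list of things; names that differ only in an ending like _2 or _b are one class to them, and where a whole thing is asked for, a point or a joint stands for the part that bears it (a point fixed in the world has none). Each returns a list of dicts, best first, with "confidence" (0 to 1); they miss things now and then, are a little off and sometimes report something else, mostly with a low value. They report only what shows in the picture. A call takes as long as a camera call. They do not tell look-alikes from the thing itself.
- arm.search_frame(camera, target): "point" ([column, row] in pixels, amid what is visible of it).
- arm.silhouettes(camera, target): "region" (420x560 bool, what is visible of it) and "point" ([column, row] in pixels, amid what is visible of it).
The state is a dict: "time": time; "q": joint angles; "qvel": joint speeds; "joint_efforts": joint torques, N m; "position": TCP position; "ee_rot": TCP orientation; "ft_force": force on the tool from outside, world axes, zero at the start; "wrist_torque": the same for the moment, N m; "gripper_width": finger opening in m; "grip_force": force on a finger pad.
Only numpy, scipy, OpenCV 4.12 (cv2) and the standard library are available. Lean on these libraries where they do the work, as an engineer would, in place of code of your own. Each camera call takes 0.05 s, during which the arm holds its last target. There are 200 camera calls.

## Working session

There is one attempt and no reset: what is moved stays moved. The work goes in short steps, Python scripts to look and compute and a tool call to move; the robot and the scene stay as the last step left them, time stands still between calls to the robot, and variables do not carry over. Pictures are saved under pics/ and viewed, at most 10 in all, crops included, and the job is handed in when it is done.

Besides the shell and the picture viewer there is one more tool, called by a JSON object that holds its "method" and its "body", one argument or row to a line. carry_out: Moves the arm, as the interface text tells. Its arguments: {"type":"object","properties":{"rows":{"type":"array","items":{"type":"array"}},"newtons":{"type":"number"}},"required":["rows"]}

```bash
ls; mkdir -p pics; python3 - <<'E'
from cell import arm
import cv2,numpy as np
s=arm.sense();print(s)
for c in("scene","top"):
    f=arm.grab_frame(c);cv2.imwrite(f"pics/{c}0.png",f["pixels"]);np.savez(f"{c}0.npz",**f)
    for t in("end_stop","ledge","packing_tray","pencil","calculator","usb_stick"):
        print(c,t,[(np.round(d["point"]).tolist(),round(d["confidence"],2)) for d in arm.search_frame(c,t)])
E
```

```text
pics
{'time': 0.0, 'q': array([-0.93378623,  0.50187918, -0.42678932,  1.55145292,  0.22084082,
        1.13831482, -0.21029077]), 'qvel': array([ 0.00070346, -0.00032559, -0.00050614,  0.00137903, -0.00113045,
        0.0002531 , -0.00019717]), 'joint_efforts': array([-2.76723949e-04, -5.66586149e+01, -5.81651911e+00, -2.79113138e+01,
       -6.86760969e-02,  3.07349197e-02,  1.79963445e-04]), 'position': array([0.2371605 , 0.60445003, 0.23665733]), 'ee_rot': array([-2.01192483e-04,  1.85779261e-01,  9.82591003e-01, -9.73186390e-04]), 'ft_force': array([-0.14297744, -0.16591296, -0.04720105]), 'wrist_torque': array([-0.02293648, -0.00680419, -0.04097467]), 'grip_force': 0.0, 'gripper_width': 0.09155175977719443}
scene end_stop [([299.0, 306.0], 0.9), ([264.0, 183.0], 0.81), ([258.0, 240.0], 0.56)]
scene ledge [([359.0, 256.0], 0.65)]
scene packing_tray [([251.0, 196.0], 0.92)]
scene pencil []
scene calculator [([210.0, 153.0], 0.93)]
scene usb_stick [([360.0, 320.0], 0.66)]
top end_stop [([282.0, 232.0], 0.88), ([360.0, 261.0], 0.78), ([232.0, 178.0], 0.56)]
top ledge [([365.0, 180.0], 0.86)]
top packing_tray [([228.0, 191.0], 0.61)]
top pencil []
top calculator [([155.0, 172.0], 0.72)]
top usb_stick [([403.0, 234.0], 0.64)]
```

View pics/scene0.png

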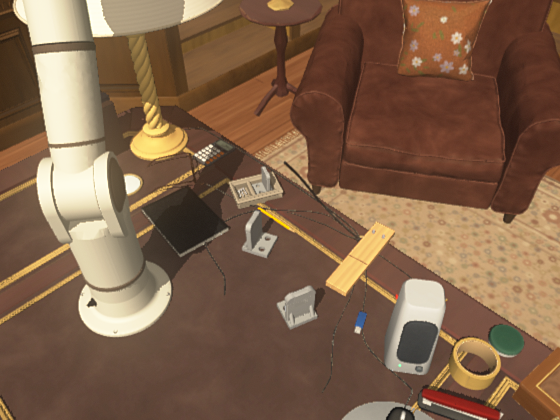

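View pics/top0.png

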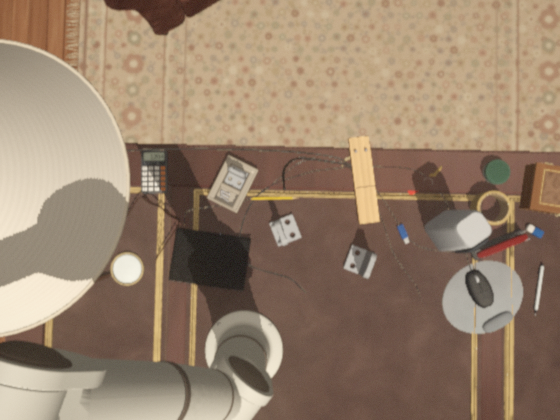

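The scene picture shows three end stops: in the tray (264,183), on the desk at (258,240) and at (299,306). The ledge is at (359,256), with the pencil between tray and ledge, and the lamp is left of the tray. I'll measure their positions and enlarge a crop to check sizes.

```bash
cat > h.py <<'E'
import numpy as np,cv2
from scipy.spatial.transform import Rotation as Ro
def ray(f,p):
    K=f["K"];V=f["view"];d=np.array([(p[0]-K[0,2])/K[0,0],(p[1]-K[1,2])/K[1,1],1.])
    if f.get("fish"):
        r=np.hypot(d[0],d[1]);d=np.array([d[0]/r*np.sin(r),d[1]/r*np.sin(r),np.cos(r)]) if r>1e-9 else np.array([0,0,1.])
    R=V[:3,:3];return -R.T@V[:3,3],R.T@d
def onz(f,p,z):
    o,d=ray(f,p);return o+d*(z-o[2])/d[2]
def proj(f,X):
    X=np.atleast_2d(X);c=X@f["view"][:3,:3].T+f["view"][:3,3];K=f["K"]
    if f.get("fish"):
        r=np.hypot(c[:,0],c[:,1]);t=np.arctan2(r,c[:,2]);u=c[:,:2]/np.maximum(r,1e-12)[:,None]*t[:,None]
    else:u=c[:,:2]/c[:,2:]
    return u*[K[0,0],K[1,1]]+[K[0,2],K[1,2]]
def load(n,fish=False):
    f=dict(np.load(n+".npz"));f["fish"]=fish;return f
def Rt(q): return Ro.from_quat([q[1],q[2],q[3],q[0]]).as_matrix()
def grab(arm,c,n):
    f=arm.grab_frame(c);cv2.imwrite(f"pics/{n}.png",f["pixels"]);np.savez(n+".npz",**f);f["fish"]=c=="wrist";return f
def move(s,X,ydir):
    "shift in cm in tool axes to world X, and yaw (deg) so that tool y lies along world angle ydir (mod 180)"
    R=Rt(s["ee_rot"]);sh=R.T@(np.array(X)-s["position"])*100
    d=R.T@np.array([np.cos(ydir),np.sin(ydir),0]);a=np.degrees(np.arctan2(-d[0],d[1]));a=(a+90)%180-90
    return np.round(sh,2),round(a,1)
E
python3 - <<'E'
from h import *
from cell import arm
T=load("top0");S=load("scene0")
print("cam",-T["view"][:3,:3].T@T["view"][:3,3],-S["view"][:3,:3].T@S["view"][:3,3])
for n,f,c in(("T",T,"top"),("S",S,"scene")):
    for t,z in(("end_stop",.02),("ledge",.018),("packing_tray",.02),("calculator",.013),("usb_stick",.008),("pencil",.004)):
        for d in arm.silhouettes(c,t):
            m=d["region"].astype(np.uint8);cs,_=cv2.findContours(m,0,2);cc=max(cs,key=cv2.contourArea)
            w=np.array([onz(f,p,z)[:2] for p in cc[:,0]+0.0],np.float32)
            r=cv2.minAreaRect(w*1000);print(n,t,round(d["confidence"],2),m.sum(),np.round(r[0]),np.round(r[1]),round(r[2],1))
im=cv2.imread("pics/scene0.png")[140:340,190:400];a=cv2.resize(im,None,fx=2.8,fy=2.8,interpolation=2);cv2.imwrite("pics/crop0.png",a)
E
```

```text
cam [ 0.35344102 -0.09253775  1.270913  ] [-0.22012    -0.74763363  0.97169997]
T end_stop 0.82 315 [476.  30.] [57. 51.] 64.9
T end_stop 0.66 593 [ 329. -112.] [73. 69.] 21.5
T end_stop 0.6 581 [ 250. -318.] [73. 70.] 71.1
T ledge 0.96 1789 [ 476. -324.] [239.  58.] 8.0
T packing_tray 0.89 1275 [456.  38.] [ 95. 132.] 64.8
T calculator 0.68 1113 [484. 257.] [121.  73.] 1.9
T usb_stick 0.58 114 [ 329. -438.] [50. 19.] 27.3
T pencil 0.45 126 [422. -75.] [  8. 117.] 1.3
S end_stop 0.91 951 [346. -98.] [154.  86.] 41.5
S end_stop 0.79 1100 [ 257. -321.] [84. 99.] 71.9
S end_stop 0.59 291 [487.  53.] [109.  54.] 54.0
S ledge 0.95 1898 [ 468. -328.] [247.  60.] 8.5
S packing_tray 0.83 1056 [450.  32.] [116. 135.] 64.6
S calculator 0.71 620 [479. 251.] [124.  77.] 0.6
S usb_stick 0.66 163 [ 325. -437.] [54. 19.] 25.0
S usb_stick 0.44 90 [415. -57.] [11. 74.] 2.1
S pencil 0.46 117 [418. -74.] [ 12. 122.] 2.1
```

View pics/crop0.png

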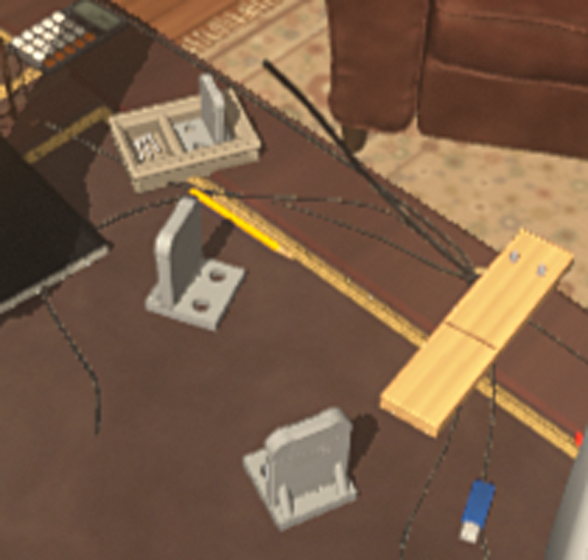

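Three candidates in the scene view: (264,183) in the tray with a foot of about 57x51 mm, (258,240) at about 73x69 mm and (299,306) at about 73x70 mm. The one in the tray is the smallest and matches the 50 mm foot, and the crop confirms it: its web is on the side away from the screws. Next I'll check the lamp's clearance.

```bash
python3 - <<'E'
from h import *
T=load("top0");S=load("scene0")
a=np.linspace(0,2*np.pi,60)
for z in(.5,.6,.7,.8):
    for r in(.1,.15,.2):
        C=np.c_[.4+r*np.cos(a),.43+r*np.sin(a),0*a+z]
        t=proj(T,C);s=proj(S,C)
        print(z,r,"top col max",t[:,0].max().round(),"rows",t[:,1].min().round(),t[:,1].max().round()," scene cols",s[:,0].min().round(),s[:,0].max().round(),"rows",s[:,1].min().round(),s[:,1].max().round())
a=proj(S,[[.4,.43,z] for z in(0,.2,.4)]);print(a)
a=proj(S,[[0,.0,z] for z in(0,.2,.4,.6)]);print(a)
E
```

```text
0.5 0.1 top col max 32.0 rows 130.0 247.0  scene cols 80.0 163.0 rows -35.0 -4.0
0.5 0.15 top col max 61.0 rows 101.0 276.0  scene cols 59.0 183.0 rows -42.0 5.0
0.5 0.2 top col max 90.0 rows 72.0 306.0  scene cols 37.0 204.0 rows -49.0 15.0
0.6 0.1 top col max -5.0 rows 116.0 250.0  scene cols 68.0 156.0 rows -78.0 -50.0
0.6 0.15 top col max 29.0 rows 83.0 284.0  scene cols 45.0 177.0 rows -84.0 -42.0
0.6 0.2 top col max 62.0 rows 51.0 318.0  scene cols 21.0 199.0 rows -90.0 -33.0
0.7 0.1 top col max -54.0 rows 98.0 255.0  scene cols 53.0 147.0 rows -126.0 -103.0
0.7 0.15 top col max -15.0 rows 60.0 295.0  scene cols 28.0 170.0 rows -131.0 -96.0
0.7 0.2 top col max 25.0 rows 21.0 335.0  scene cols 3.0 193.0 rows -136.0 -88.0
0.8 0.1 top col max -123.0 rows 73.0 262.0  scene cols 36.0 138.0 rows -181.0 -163.0
0.8 0.15 top col max -76.0 rows 26.0 310.0  scene cols 10.0 162.0 rows -184.0 -158.0
0.8 0.2 top col max -29.0 rows -20.0 359.0  scene cols -18.0 186.0 rows -188.0 -153.0
[[159.12524955 142.03250989]
 [146.55550959  86.61936342]
 [131.2397818   19.10065027]]
[[125.70851414 295.30203835]
 [103.54451813 238.95704456]
 [ 74.30710483 164.63011048]
 [ 33.96724703  62.07870068]]
```

{"method": "carry_out", "body": {
  "rows": [
    [[3, -3, 0], 0, 9],
    [[7, -7, 0], 0, 9],
    [[11, -11, 0], 0, 9],
    [[15, -14.5, 0], 0, 9],
    [[16, -18, 0], 0, 9],
    [[15, -22, 0], 0, 9],
    [[14, -26, 0], 0, 9],
    [[13, -30, 0], 0, 9],
    [[12, -33.5, 0], 0, 9],
    [[11, -36.5, 0], 0, 9],
    [[10.6, -38, 0], 0, 9],
    [[10.6, -38, 0], 0, 9]
  ]
}}

```text
time: 2.5
position: [0.0001, 0.2883, 0.2377]
ee_rot: [0.001, 0.186, 0.983, 0.0]
ft_force: [0.5, 0.7, -0.3]
gripper_width: 0.09
grip_force: 0.0
```

```bash
python3 - <<'E'
from h import *
from cell import arm
s=arm.sense();print(s["time"],s["q"].round(3),s["position"],s["ee_rot"].round(3),s["ft_force"])
E
```

```text
2.5 [-1.039 -0.236 -0.532  2.337 -0.138  1.013 -0.288] [1.08873930e-04 2.88334990e-01 2.37690018e-01] [0.001 0.186 0.983 0.   ] [ 0.50983724  0.72151798 -0.27421344]
```

```bash
python3 - <<'E'
from h import *
from cell import arm
s=arm.sense();R=Rt(s["ee_rot"])
for a in np.linspace(83,5,12):
    X=np.array([.29*np.cos(np.radians(a)),.29*np.sin(np.radians(a)),.238]);print(np.round(R.T@(X-s["position"])*100,1))
print(move(s,[.43,.02,.238],np.radians(-25)))
E
```

```text
[-3.3  1.2 -0. ]
[-6.8  1.9 -0. ]
[-10.4   2.2  -0. ]
[-14.    1.9  -0. ]
[-17.5   1.3   0. ]
[-20.9   0.2   0. ]
[-24.2  -1.3   0. ]
[-27.2  -3.2   0. ]
[-30.   -5.4   0. ]
[-32.5  -8.    0. ]
[-34.7 -10.8   0. ]
[-36.5 -13.9   0. ]
(array([-49.82,  -9.28,   0.05]), np.float64(-86.4))
```

{"method": "carry_out", "body": {
  "rows": [
    [[-3.3, 1.2, 0], 5, 9],
    [[-6.8, 1.9, 0], 12, 9],
    [[-10.4, 2.2, 0], 20, 9],
    [[-14, 1.9, 0], 28, 9],
    [[-17.5, 1.3, 0], 36, 9],
    [[-20.9, 0.2, 0], 44, 9],
    [[-24.2, -1.3, 0], 52, 9],
    [[-27.2, -3.2, 0], 60, 9],
    [[-30, -5.4, 0], 68, 9],
    [[-32.5, -8, 0], 76, 9],
    [[-34.7, -10.8, 0], 82, 9],
    [[-36.5, -13.9, 0], 87, 9]
  ]
}}

```text
time: 3.7
position: [0.2911, 0.0261, 0.2382]
ee_rot: [0.001, 0.812, 0.583, 0.001]
ft_force: [0.9, -0.2, 0.3]
gripper_width: 0.0896
grip_force: 0.0
```

```bash
python3 - <<'E'
from h import *
from cell import arm
s=arm.sense();print(s["time"],s["q"].round(3),s["position"],s["ee_rot"].round(3),s["ft_force"])
print(move(s,[.46,.03,.20],np.radians(-25)))
E
```

```text
3.7 [-0.346 -0.227  0.14   2.35   0.038  1.014 -0.554] [0.29105841 0.02611844 0.23824233] [0.001 0.812 0.583 0.001] [ 0.86440212 -0.15155124  0.31589887]
(array([ 5.77, 15.87,  3.86]), np.float64(6.3))
```

{"method": "carry_out", "body": {
  "rows": [
    [[1, 3, 0.5], 2, 9],
    [[2, 6.5, 1.5], 4, 9],
    [[3.5, 10, 2.5], 6, 9],
    [[5, 13.5, 3.5], 6.3, 9],
    [[5.8, 15.9, 3.9], 6.3, 9],
    [[5.8, 15.9, 3.9], 6.3, 9],
    [[5.8, 15.9, 3.9], 6.3, 9]
  ]
}}

```text
time: 4.4
position: [0.4586, 0.0321, 0.198]
ee_rot: [0.0, 0.842, 0.539, -0.001]
ft_force: [-0.4, 0.4, -0.5]
gripper_width: 0.0897
grip_force: 0.0
```

```bash
python3 - <<'E'
from h import *
from cell import arm
s=arm.sense();print(s["time"],s["position"],s["ee_rot"].round(3))
f=grab(arm,"wrist","w1")
for t in("end_stop","packing_tray"):
  for d in arm.silhouettes("wrist",t):
    m=d["region"].astype(np.uint8);cs,_=cv2.findContours(m,0,2);cc=max(cs,key=cv2.contourArea)
    w=np.array([onz(f,p,.026 if t[0]=="p" else .014)[:2] for p in cc[:,0]+0.0],np.float32)
    r=cv2.minAreaRect(w*1000);print(t,round(d["confidence"],2),d["point"],m.sum(),np.round(r[0]),np.round(r[1]),round(r[2],1))
print(f["K"],-f["view"][:3,:3].T@f["view"][:3,3],f["view"][2,:3])
T=load("top0");
# predicted web top corners for stop at (.476,.03) yaw -25
E
```

```text
4.4 [0.45857277 0.03209211 0.19795015] [ 0.     0.842  0.539 -0.001]
end_stop 0.9 [239.6, 325.2] 1909 [ 336. -100.] [53. 94.] 67.8
end_stop 0.89 [300.0, 182.5] 2412 [471.  25.] [70. 50.] 64.9
packing_tray 0.57 [263.1, 182.2] 9107 [457.  41.] [ 93. 132.] 65.0
[[325.1922621    0.         282.7387088 ]
 [  0.         325.1922621  209.39589521]
 [  0.           0.           1.        ]] [0.48933607 0.0997857  0.3453915 ] [-0.11570169 -0.25155704 -0.96090175]
```

View pics/w1.png

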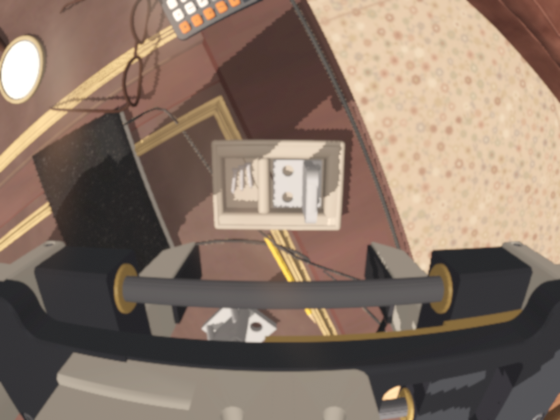

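The wrist view shows the tray at (277,185), screws at (243,182), and the stop at (297,185) with its web on the right, at columns 305-322, and holes near (288,170) and (288,202).

```bash
python3 - <<'E'
from h import *
f=load("w1",True)
im=cv2.imread("pics/w1.png");a=im[140:232,210:350].copy();a=cv2.resize(a,None,fx=5,fy=5,interpolation=cv2.INTER_CUBIC)
th=np.radians(-25);o=np.array([.4745,.031,.006]);ca,sa=np.cos(th),np.sin(th)
P=lambda x,y,z:o+[ca*x-sa*y,sa*x+ca*y,z]
pts=[(-.010,.014,.008),(-.010,-.014,.008),(.005,.025,.07),(.005,-.025,.07),(.015,.025,.07),(.015,-.025,.07),(-.025,.025,.008),(-.025,-.025,.008)]
for p in pts:
    u=proj(f,P(*p))[0];print(p,u.round(1));c=tuple(int(v) for v in (u-[210,140]+.5)*5);cv2.circle(a,c,4,(0,0,255),1)
cv2.imwrite("pics/c1.png",a)
E
```

```text
(-0.01, 0.014, 0.008) [287.9 171.3]
(-0.01, -0.014, 0.008) [287.7 197.6]
(0.005, 0.025, 0.07) [307.  170.5]
(0.005, -0.025, 0.07) [305.7 227. ]
(0.015, 0.025, 0.07) [318.9 170.7]
(0.015, -0.025, 0.07) [317. 227.]
(-0.025, 0.025, 0.008) [273.3 160.7]
(-0.025, -0.025, 0.008) [273.4 207.7]
```

View pics/c1.png

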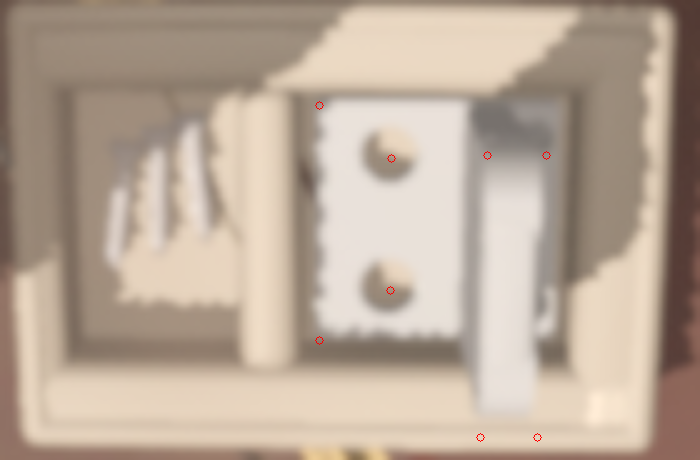

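```bash
python3 - <<'E'
from h import *
from cell import arm
s=arm.sense();print(move(s,[.4836,.0275,.05],np.radians(-25)))
E
```

```text
(array([ 0.67,  2.58, 14.87]), np.float64(0.3))
```

{"method": "carry_out", "body": {
  "rows": [
    [[0.5, 2, 1], 0.3, 6],
    [[0.7, 2.6, 4], 0.3, 5],
    [[0.7, 2.6, 8], 0.3, 4],
    [[0.7, 2.6, 11.5], 0.3, 4],
    [[0.7, 2.6, 14], 0.3, 4],
    [[0.7, 2.6, 14.8], 0.3, 4],
    [[0.7, 2.6, 14.9], 0.3, 4],
    [[0.7, 2.6, 14.9], 0.3, 0.5],
    [[0.7, 2.6, 14.9], 0.3, 0.5],
    [[0.7, 2.6, 14.9], 0.3, 0.5],
    [[0.7, 2.6, 14.9], 0.3, 0.5],
    [[0.7, 2.6, 14.9], 0.3, 0.5]
  ],
  "newtons": 30
}}

```text
time: 5.75
position: [0.485, 0.0279, 0.0503]
ee_rot: [0.0, 0.843, 0.537, 0.0]
ft_force: [-0.4, 0.2, 4.0]
gripper_width: 0.0098
grip_force: 30.0
```

{"method": "carry_out", "body": {
  "rows": [
    [[0, 0, -1], 0, 0.5],
    [[0, 0, -3], 0, 0.5],
    [[0, 0, -6], 0, 0.5],
    [[0, 0, -9], 0, 0.5],
    [[0, 0, -12], 0, 0.5],
    [[0, 0, -14], 0, 0.5],
    [[0, 0, -15], 0, 0.5],
    [[0, 0, -15], 0, 0.5]
  ]
}}

```text
time: 6.55
position: [0.4854, 0.0278, 0.2011]
ee_rot: [0.0, 0.843, 0.537, 0.001]
ft_force: [-0.2, -0.6, -2.3]
gripper_width: 0.0096
grip_force: 30.0
```

```bash
python3 - <<'E'
from h import *
from cell import arm
s=arm.sense();print(s["gripper_width"],s["q"].round(2),s["ft_force"],move(s,[.50,-.30,.20],np.radians(8)))
E
```

```text
0.009609682505811052 [-0.3   0.22  0.22  2.01 -0.06  0.91 -0.49] [-0.18836339 -0.55023281 -2.31624668] (array([-29.08,  15.18,   0.09]), np.float64(-33.0))
```

{"method": "carry_out", "body": {
  "rows": [
    [[-3, 1.5, 0], -3, 0.5],
    [[-7, 3.5, 0], -7, 0.5],
    [[-11, 6, 0], -11, 0.5],
    [[-15, 8, 0], -16, 0.5],
    [[-19, 10, 0], -21, 0.5],
    [[-23, 12, 0], -26, 0.5],
    [[-27, 14, 0], -30, 0.5],
    [[-30, 15.5, 0], -33, 0.5],
    [[-32.5, 16.5, 0], -33, 0.5],
    [[-33.6, 17.3, 0], -33, 0.5],
    [[-33.6, 17.3, 0], -33, 0.5]
  ]
}}

```text
time: 7.65
position: [0.4984, -0.3515, 0.1982]
ee_rot: [-0.001, 0.657, 0.754, -0.001]
ft_force: [-0.8, 0.5, -2.3]
gripper_width: 0.0099
grip_force: 30.0
```

```bash
python3 - <<'E'
from h import *
from cell import arm
s=arm.sense();print(s["time"],s["position"],s["ee_rot"].round(3),s["q"].round(2))
f=grab(arm,"wrist","w2")
for t,z in(("ledge",.018),("end_stop",.15),("ledge_seat",.018),("line_left",.018),("line_right",.018)):
  for d in arm.silhouettes("wrist",t)[:3]:
    m=d["region"].astype(np.uint8);cs,_=cv2.findContours(m,0,2);cc=max(cs,key=cv2.contourArea)
    w=np.array([onz(f,p,z)[:2] for p in cc[:,0]+0.0],np.float32)
    r=cv2.minAreaRect(w*1000);print(t,round(d["confidence"],2),d["point"],m.sum(),np.round(r[0]),np.round(r[1]),round(r[2],1))
c,t=.476,-.324;th=np.radians(8)
for p in((.08,.014),(.08,-.014),(-.02,.028),(-.02,-.028),(.12,.028),(.12,-.028)):
  print(p,proj(f,[c+p[0]*np.cos(th)-p[1]*np.sin(th),t+p[0]*np.sin(th)+p[1]*np.cos(th),.018 if p[0]!=.08 else .028]).round(1))
E
```

```text
7.65 [ 0.49836953 -0.35147703  0.19821701] [-0.001  0.657  0.754 -0.001] [ 0.35  0.45  0.29  1.71 -0.15  1.01  0.83]
ledge 0.72 [269.0, 159.0] 12073 [ 476. -320.] [240.  57.] 8.0
end_stop 0.69 [70.7, 141.4] 4359 [ 329. -300.] [60. 86.] 70.4
end_stop 0.59 [273.9, 228.2] 4768 [ 487. -357.] [53. 55.] 6.5
ledge_seat 0.97 [269.8, 157.1] 12352 [ 476. -321.] [241.  58.] 8.0
ledge_seat 0.53 [274.7, 228.3] 4934 [ 487. -410.] [90. 93.] 7.7
line_left 0.56 [270.1, 158.5] 12282 [ 476. -321.] [241.  58.] 8.2
line_right 0.83 [267.1, 159.6] 12135 [ 476. -321.] [239.  57.] 8.3
(0.08, 0.014) [[345.6 149.7]]
(0.08, -0.014) [[344.7 177.5]]
(-0.02, 0.028) [[245. 135.]]
(-0.02, -0.028) [[246.3 189.2]]
(0.12, 0.028) [[381.7 136.4]]
(0.12, -0.028) [[379.  189.2]]
```

View pics/w2.png

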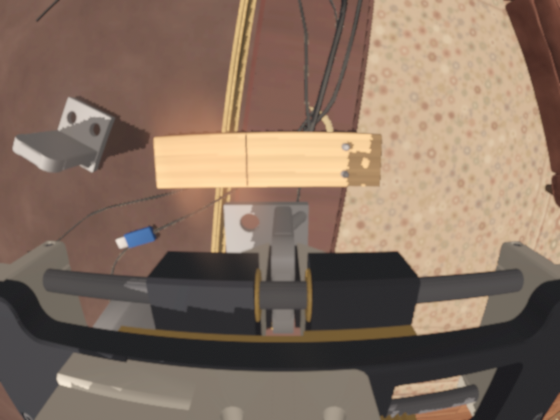

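The ledge spans columns 155-381 and rows 133-188, with its pencil line at column 246 and pins at (347,147) and (346,174). The held stop's foot shows at (224..308,205), with one hole at (250,222).

```bash
cat > ov.py <<'E'
from h import *
def ledgeP(c,th,p): return np.array([c[0]+p[0]*np.cos(th)-p[1]*np.sin(th),c[1]+p[0]*np.sin(th)+p[1]*np.cos(th),p[2]])
def stopP(s,p,dy=0):
    R=Rt(s["ee_rot"]);y=R[:,1]*[1,1,0];y*=np.sign(y[0]);n=np.array([-y[1],y[0],0]);o=s["position"]+[0,0,.008-.052]-.01*y+dy*n
    return o+p[0]*y+p[1]*n+[0,0,p[2]]
LP=[(.08,.014,.028),(.08,-.014,.028),(-.02,.028,.018),(-.02,-.028,.018),(.12,.028,.018),(.12,-.028,.018),(-.12,.028,.018),(-.12,-.028,.018)]
SP=[(-.01,.014,.008),(-.025,.025,.008),(.025,.025,.008),(-.025,-.025,.008),(-.01,-.014,.008)]
def draw(f,s,c,th,box,k,name,dy=0):
    x0,y0,x1,y1=box;a=cv2.resize(f["pixels"][y0:y1,x0:x1],None,fx=k,fy=k,interpolation=cv2.INTER_CUBIC)
    for P,col in([(ledgeP(c,th,p),(0,0,255)) for p in LP]+[(stopP(s,p,dy),(0,160,0)) for p in SP]):
        u=(proj(f,P)[0]-[x0,y0]+.5)*k;cv2.circle(a,tuple(int(v) for v in u),3,col,1)
    cv2.imwrite(f"pics/{name}.png",a)
E
python3 - <<'E'
from ov import *
from cell import arm
s=arm.sense();f=load("w2",True);draw(f,s,(.476,-.3207),np.radians(8.1),(200,120,400,260),4,"c2")
E
```

```text
(no output)
```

View pics/c2.png

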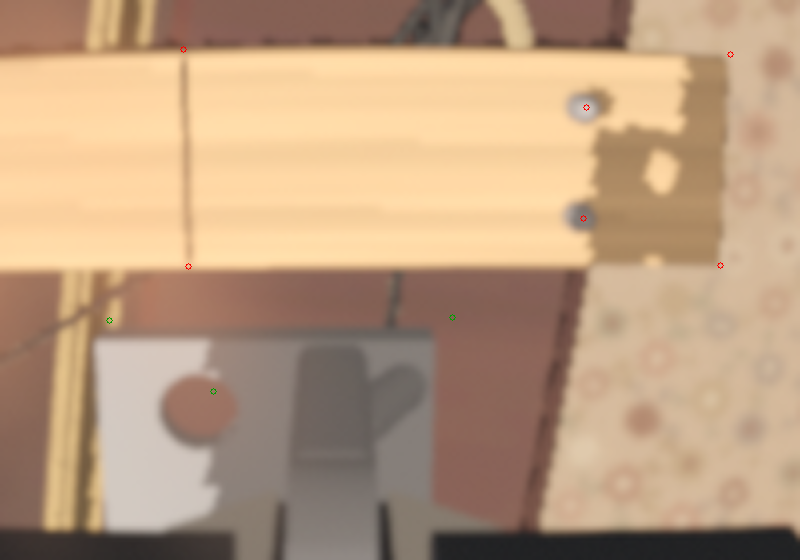

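```bash
python3 - <<'E'
from h import *
from cell import arm
s=arm.sense();print(move(s,[.5757,-.3045,.082],np.radians(8.1)))
E
```

```text
(array([ 3.21,  8.11, 11.77]), np.float64(0.0))
```

{"method": "carry_out", "body": {
  "rows": [
    [[1, 3, 1], 0, 0.5],
    [[2.5, 6, 2], 0, 0.5],
    [[3.2, 8, 4], 0, 0.5],
    [[3.2, 8.1, 7], 0, 0.5],
    [[3.2, 8.1, 9.5], 0, 0.5],
    [[3.2, 8.1, 11], 0, 0.5],
    [[3.2, 8.1, 11.7], 0, 0.5],
    [[3.2, 8.1, 11.7], 0, 0.5],
    [[3.2, 8.1, 11.7], 0, 0.5]
  ]
}}

```text
time: 8.85
position: [0.5759, -0.3075, 0.084]
ee_rot: [0.001, 0.656, 0.755, 0.0]
ft_force: [-0.2, -0.3, -2.1]
gripper_width: 0.0099
grip_force: 30.0
```

```bash
python3 - <<'E'
from ov import *
from cell import arm
s=arm.sense();print(s["time"],s["position"],s["ee_rot"].round(4),s["ft_force"])
f=grab(arm,"wrist","w3")
for t,z in(("ledge",.018),):
  for d in arm.silhouettes("wrist",t)[:3]:
    m=d["region"].astype(np.uint8);cs,_=cv2.findContours(m,0,2);cc=max(cs,key=cv2.contourArea)
    w=np.array([onz(f,p,z)[:2] for p in cc[:,0]+0.0],np.float32)
    r=cv2.minAreaRect(w*1000);print(t,round(d["confidence"],2),d["point"],m.sum(),np.round(r[0]),np.round(r[1]),round(r[2],1))
u=proj(f,stopP(s,(0,0,.0)))[0];print(u)
x,y=u.round().astype(int);b=(max(0,x-100),max(0,y-110),x+100,y+30);print(b)
draw(f,s,(.476,-.3207),np.radians(8.1),b,4,"c3")
E
```

```text
8.85 [ 0.57587701 -0.3075434   0.08395052] [9.000e-04 6.562e-01 7.546e-01 3.000e-04] [-0.16745921 -0.26412002 -2.14059866]
ledge 0.84 [143.8, 217.5] 15191 [ 475. -320.] [241.  60.] 8.3
[267.31953858 238.93068439]
(np.int64(167), np.int64(129), np.int64(367), np.int64(269))
```

View pics/c3.png

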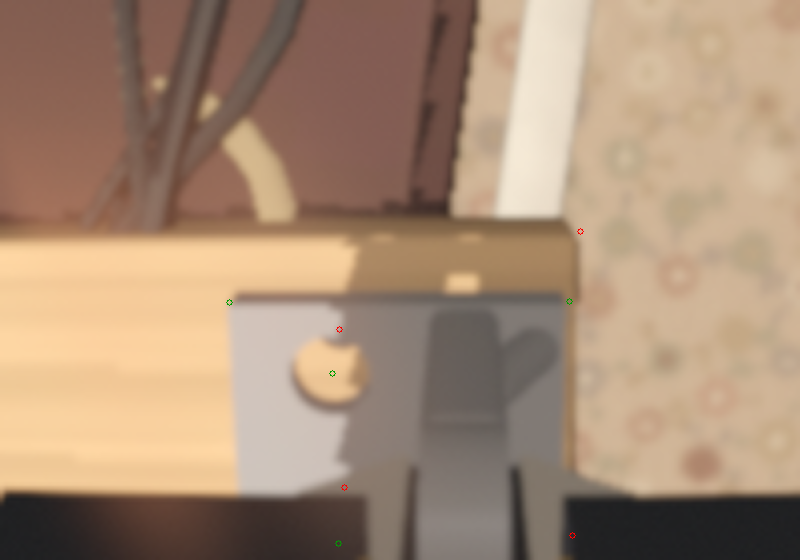

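```bash
python3 - <<'E'
from ov import *
from scipy.ndimage import gaussian_filter1d as g
f=load("w3",True);th=np.radians(8.1);n=np.array([-np.sin(th),np.cos(th)]);x=np.array([np.cos(th),np.sin(th)])
px=lambda c,r:(167+c/4-.5,129+r/4-.5)
print("foot y - edges", [round(float(n@onz(f,px(c,303),.048)[:2])*1000,1) for c in(250,400,550)],"ledge",[round(float(n@onz(f,px(c,237),.018)[:2])*1000,1) for c in(100,250,400,550)])
print("foot x end",[round(float(x@onz(f,px(563,r),.048)[:2])*1000,1) for r in(330,400,450)],"foot x in",[round(float(x@onz(f,px(c,r),.048)[:2])*1000,1) for c,r in((231,310),(234,400),(238,480))],"ledge",[round(float(x@onz(f,px(c,r),.018)[:2])*1000,1) for c,r in((576,250),(578,290),(577,430))])
gr=cv2.cvtColor(f["pixels"],6).astype(int)
for c in(192,200,230,260,300):print(c,gr[178:212,c].tolist())
E
```

```text
foot y - edges [-360.6, -360.7, -360.8] ledge [-356.8, -357.2, -357.4, -357.5]
foot x end [541.0, 541.2, 541.4] foot x in [492.0, 491.7, 491.5] ledge [545.4, 545.9, 546.3]
192 [118, 117, 114, 112, 110, 110, 114, 121, 129, 140, 160, 185, 202, 212, 216, 216, 216, 216, 215, 212, 210, 208, 208, 210, 211, 211, 210, 210, 209, 209, 210, 211, 213, 214]
200 [112, 113, 113, 116, 115, 115, 115, 115, 120, 136, 162, 186, 204, 213, 216, 216, 216, 216, 215, 212, 209, 207, 208, 210, 210, 210, 210, 209, 209, 209, 209, 211, 212, 214]
230 [156, 152, 145, 131, 121, 121, 122, 124, 128, 143, 168, 192, 206, 213, 214, 214, 214, 213, 212, 210, 207, 204, 200, 181, 149, 130, 147, 176, 193, 198, 198, 198, 198, 198]
260 [105, 104, 99, 87, 82, 91, 103, 109, 116, 131, 146, 146, 144, 143, 143, 143, 143, 142, 141, 139, 137, 135, 133, 126, 114, 109, 114, 123, 129, 131, 131, 131, 131, 131]
300 [226, 226, 225, 222, 206, 160, 111, 103, 107, 117, 129, 137, 139, 140, 140, 140, 139, 138, 136, 134, 132, 131, 128, 118, 104, 97, 103, 114, 121, 124, 123, 122, 116, 105]
```

{"method": "carry_out", "body": {
  "rows": [
    [[0.03, -0.08, 0.3], 0, 0.5],
    [[0.03, -0.08, 0.7], 0, 0.5],
    [[0.03, -0.08, 1.0], 0, 0.5],
    [[0.03, -0.08, 1.2], 0, 0.5],
    [[0.03, -0.08, 1.4], 0, 0.5],
    [[0.03, -0.08, 1.6], 0, 0.5],
    [[0.03, -0.08, 1.75], 0, 0.5],
    [[0.03, -0.08, 1.75], 0, 0.5]
  ]
}}

```text
time: 9.75
position: [0.5741, -0.3068, 0.0649]
ee_rot: [-0.0, 0.656, 0.755, -0.0]
ft_force: [-0.0, -0.1, -2.2]
gripper_width: 0.0102
grip_force: 30.0
```

{"method": "carry_out", "body": {
  "rows": [
    [[0, 0, 0.1], 0, 0.5],
    [[0, 0, 0.2], 0, 0.5],
    [[0, 0, 0.3], 0, 0.5],
    [[0, 0, 0.35], 0, 0.5],
    [[0, 0, 0.35], 0, 0.5]
  ]
}}

```text
time: 10.25
position: [0.5745, -0.3069, 0.0624]
ee_rot: [0.0, 0.656, 0.755, 0.0]
ft_force: [-1.7, 0.7, 5.0]
gripper_width: 0.0097
grip_force: 30.0
```

{"method": "carry_out", "body": {
  "rows": [
    [[0, 0, 0], 0, 1.5],
    [[0, 0, 0], 0, 3.0],
    [[0, 0, 0], 0, 4.0],
    [[0, 0, 0], 0, 4.0],
    [[0, 0, -1], 0, 4.0],
    [[0, 0, -3], 0, 4.0],
    [[0, 0, -6], 0, 4.0],
    [[0, 0, -9], 0, 4.0],
    [[0, 0, -12], 0, 5.0],
    [[0, 0, -14], 0, 7],
    [[0, 0, -14], 0, 8]
  ]
}}

```text
time: 11.35
position: [0.5765, -0.3082, 0.2065]
ee_rot: [0.004, 0.656, 0.755, 0.001]
ft_force: [0.2, 0.2, 0.6]
gripper_width: 0.0596
grip_force: 0.0
```

```bash
python3 - <<'E'
from ov import *
from cell import arm
s=arm.sense();print(s["time"],s["position"],s["q"].round(2))
c=np.array([.4755,-.3215]);th=np.radians(8.1)
for g in(-.07,):
  P=ledgeP(c,th,(g,0,.0));print(P,move(s,[P[0],P[1],.16],th+np.pi/2))
f=grab(arm,"wrist","w4")
for t,z in(("ledge",.018),("end_stop",.026)):
  for d in arm.silhouettes("wrist",t)[:3]:
    m=d["region"].astype(np.uint8);cs,_=cv2.findContours(m,0,2);cc=max(cs,key=cv2.contourArea)
    w=np.array([onz(f,p,z)[:2] for p in cc[:,0]+0.0],np.float32)
    r=cv2.minAreaRect(w*1000);print(t,round(d["confidence"],2),d["point"],m.sum(),np.round(r[0]),np.round(r[1]),round(r[2],1))
seat=ledgeP(c,th,(.09,0,.018))
a=cv2.resize(f["pixels"][130:300,180:380],None,fx=4,fy=4,interpolation=2)
for p,col in [((-.01,.014,.008),(0,0,255)),((-.01,-.014,.008),(0,0,255)),((-.025,.025,.008),(0,160,0)),((-.025,-.025,.008),(0,160,0)),((.015,.0,.07),(255,0,0)),((.005,0,.07),(255,0,0))]:
    X=seat+[p[0]*np.cos(th)-p[1]*np.sin(th),p[0]*np.sin(th)+p[1]*np.cos(th),p[2]];u=(proj(f,X)[0]-[180,130]+.5)*4;cv2.circle(a,tuple(int(v) for v in u),3,col,1)
cv2.imwrite("pics/c4.png",a)
E
```

```text
11.35 [ 0.57647466 -0.30820172  0.20646955] [ 0.25  0.51  0.28  1.6  -0.15  1.05  0.71]
[ 0.40619834 -0.33136309  0.        ] (array([  0.09, -17.21,   4.54]), np.float64(89.9))
ledge 0.59 [176.6, 187.0] 8251 [ 476. -320.] [239.  58.] 8.0
end_stop 0.88 [31.5, 173.9] 3075 [ 245. -315.] [141.  90.] 12.1
end_stop 0.78 [97.5, 10.4] 1353 [ 337. -135.] [ 45. 103.] 84.3
end_stop 0.64 [271.1, 184.5] 2388 [ 565. -317.] [51. 69.] 6.4
```

View pics/c4.png

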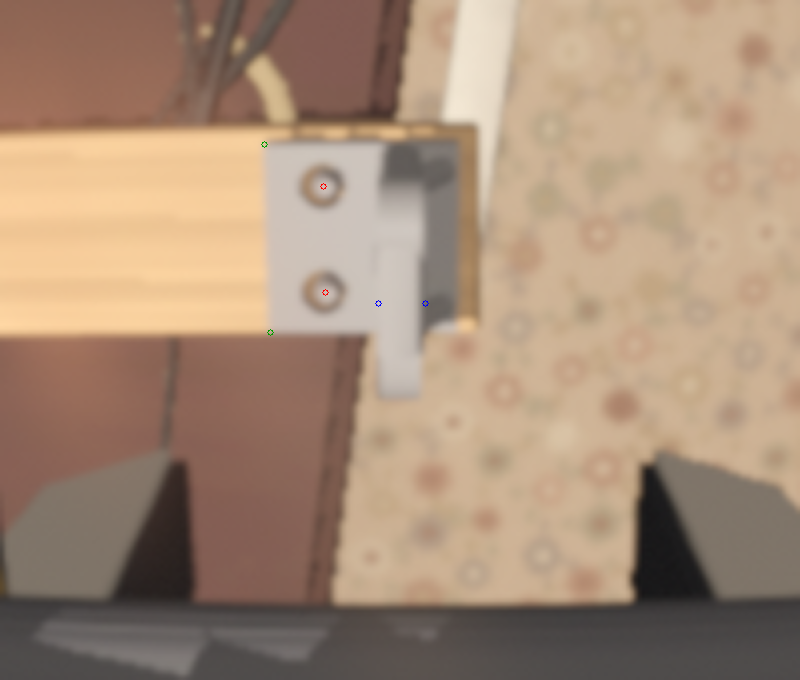

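Both pins show centred in the stop's holes, at (322,186) and (323,292), and the foot lies flat. Next I go to the ledge grip.

{"method": "carry_out", "body": {
  "rows": [
    [[0, -2, 0], 6, 9],
    [[0, -5, 0], 14, 9],
    [[0, -9, 0], 22, 9],
    [[0, -12.5, 0], 30, 9],
    [[0, -15, 0], 38, 9],
    [[0.1, -17.2, 0], 46, 9],
    [[0.1, -17.2, 0], 54, 9],
    [[0.1, -17.2, 1], 62, 9],
    [[0.1, -17.2, 3], 70, 9],
    [[0.1, -17.2, 5], 78, 9],
    [[0.1, -17.2, 7], 86, 9],
    [[0.1, -17.2, 9], 90, 9]
  ]
}}

```text
time: 12.7
position: [0.4028, -0.3291, 0.1097]
ee_rot: [-0.0, 0.998, 0.067, -0.001]
ft_force: [0.0, -0.7, -0.4]
gripper_width: 0.0896
grip_force: 0.0
```

```bash
python3 - <<'E'
from ov import *
from cell import arm
s=arm.sense();print(s["time"],s["position"],s["q"].round(2),s["ft_force"],s["gripper_width"])
c=np.array([.4755,-.3215]);th=np.radians(8.1)
P=ledgeP(c,th,(-.07,0,.0));print(P,move(s,[P[0],P[1],.015],th+np.pi/2))
E
```

```text
12.7 [ 0.40281357 -0.3290676   0.10974765] [ 0.16  0.47  0.59  2.   -0.37  0.77 -0.47] [ 0.03152307 -0.69564463 -0.43618938] 0.0896072313914116
[ 0.40619834 -0.33136309  0.        ] (array([0.33, 0.28, 9.47]), np.float64(-0.4))
```

{"method": "carry_out", "body": {
  "rows": [
    [[0.2, 0.1, 2.5], 0, 9],
    [[0.3, 0.2, 5.5], 0, 9],
    [[0.3, 0.2, 8], 0, 9],
    [[0.3, 0.2, 9], 0, 9],
    [[0.3, 0.2, 9.4], 0, 9],
    [[0.3, 0.2, 9.4], 0, 9]
  ],
  "newtons": 25
}}

```text
time: 13.3
position: [0.4067, -0.3313, 0.0175]
ee_rot: [-0.0, 0.998, 0.069, -0.0]
ft_force: [0.2, 0.2, 0.6]
gripper_width: 0.0899
grip_force: 0.0
```

{"method": "carry_out", "body": {
  "rows": [
    [[0, 0, 0.1], 0, 9],
    [[0, 0, 0.2], 0, 9],
    [[0, 0, 0.2], 0, 8],
    [[0, 0, 0.2], 0, 7],
    [[0, 0, 0.2], 0, 6.2],
    [[0, 0, 0.2], 0, 5.5],
    [[0, 0, 0.2], 0, 5],
    [[0, 0, 0.2], 0, 5],
    [[0, 0, 0.2], 0, 5]
  ]
}}

```text
time: 14.2
position: [0.4071, -0.3313, 0.0158]
ee_rot: [-0.0, 0.998, 0.07, 0.0]
ft_force: [-0.2, 0.4, 1.4]
gripper_width: 0.0559
grip_force: 25.0
```

```bash
python3 - <<'E'
from ov import *
from cell import arm
s=arm.sense();print(s["time"],s["position"],s["q"].round(2),s["ft_force"],s["gripper_width"])
f=grab(arm,"wrist","w5");d=arm.silhouettes("wrist","ledge")
for t,z in(("ledge",.018),):
  for d in arm.silhouettes("wrist",t)[:3]:
    m=d["region"].astype(np.uint8);cs,_=cv2.findContours(m,0,2);cc=max(cs,key=cv2.contourArea)
    w=np.array([onz(f,p,z)[:2] for p in cc[:,0]+0.0],np.float32)
    r=cv2.minAreaRect(w*1000);print(t,round(d["confidence"],2),d["point"],m.sum(),np.round(r[0]),np.round(r[1]),round(r[2],1))
y=Rt(s["ee_rot"])[:,1];print("tool y deg",np.degrees(np.arctan2(y[1],y[0])))
print(proj(f,[[.57,-.25,0],[.57,-.4,0],[.458,-.297,.018],[.466,-.352,.018]]))
E
```

```text
14.2 [ 0.40712781 -0.33127702  0.01576821] [ 0.25  0.63  0.47  2.02 -0.5   0.6  -0.36] [-0.17767821  0.43540294  1.44044328] 0.05592865732952505
ledge 0.79 [281.7, 148.4] 36357 [ 469. -322.] [136.  56.] 8.0
tool y deg -82.01171296682797
[[175.68110245 -49.4592293 ]
 [446.87546594  -7.56720958]
 [223.73996898 160.92835972]
 [346.117784   160.31808408]]
```

View pics/w5.png

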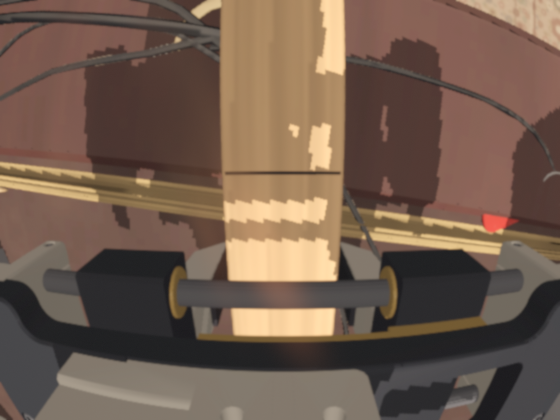

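{"method": "carry_out", "body": {
  "rows": [
    [[0.5, 0.1, 0], 0.5, 5],
    [[1.3, 0.2, 0], 1, 5],
    [[2.3, 0.3, 0], 2, 5],
    [[3.3, 0.5, 0], 3, 5],
    [[4.3, 0.6, 0], 4, 5],
    [[5.3, 0.7, 0], 5, 5],
    [[6.3, 0.9, 0], 6, 5],
    [[7.3, 1.0, 0], 7, 5],
    [[8.3, 1.2, 0], 7.5, 5],
    [[9.2, 1.3, 0], 8, 5],
    [[9.9, 1.4, 0], 8, 5],
    [[10.4, 1.45, 0], 8, 5]
  ]
}}

```text
time: 15.55
position: [0.5091, -0.3324, 0.0158]
ee_rot: [-0.0, 1.0, -0.001, -0.002]
ft_force: [-9.9, 0.3, 9.7]
gripper_width: 0.0559
grip_force: 25.0
```

```bash
python3 - <<'E'
from ov import *
from cell import arm
s=arm.sense();print(s["time"],s["position"],s["q"].round(2),s["ft_force"],s["wrist_torque"],s["gripper_width"])
f=grab(arm,"wrist","w6");y=Rt(s["ee_rot"])[:,1];print("tool y deg",np.degrees(np.arctan2(y[1],y[0])))
print(proj(f,[[.57,-.25,0],[.57,-.4,0],[.5625,-.303,.018],[.5625,-.359,.018]]))
E
```

```text
15.55 [ 0.50909932 -0.33235906  0.01577127] [ 0.15  0.75  0.52  1.81 -0.53  0.73 -0.61] [-9.92888652  0.28401321  9.73628647] [-0.08295256  2.14944918  0.04810479] 0.055937648790345684
tool y deg -90.12152035599372
[[129.94464416 149.60963141]
 [410.91726134 147.38492282]
 [218.09015574 165.03137513]
 [341.28255238 164.57981707]]
```

View pics/w6.png

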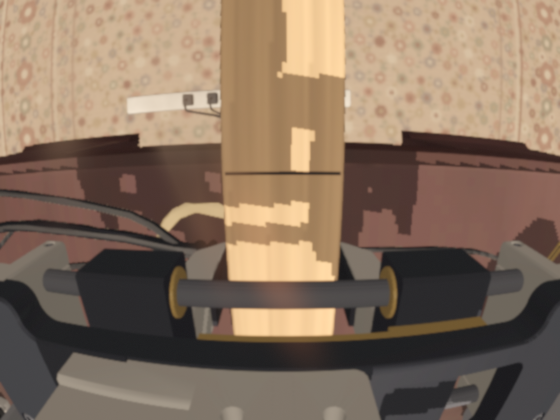

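```bash
python3 - <<'E'
from ov import *
f=load("w6",True)
gr=cv2.cvtColor(f["pixels"],6).astype(int)
for c in(235,260,285,310,335):
    r=165+np.argmin(gr[165:182,c]);print(c,r,onz(f,(c,r),.018)[:2].round(4))
g5=cv2.cvtColor(load("w5")["pixels"],6).astype(int);print([165+np.argmin(g5[165:182,c]) for c in(235,260,285,310,335)])
for c in(180,200,360,380):print(c,proj(f,[[.57,onz(f,(c,148),0)[1],0]]).round(1)[0],gr[130:170,c].tolist())
E
```

```text
235 173 [ 0.5587 -0.3107]
260 173 [ 0.5586 -0.3221]
285 173 [ 0.5585 -0.3334]
310 173 [ 0.5585 -0.3447]
335 173 [ 0.5586 -0.3562]
[np.int64(173), np.int64(172), np.int64(172), np.int64(173), np.int64(173)]
180 [179.9 146.8] [167, 165, 166, 168, 170, 172, 173, 174, 176, 178, 179, 180, 179, 167, 134, 96, 82, 79, 78, 77, 78, 80, 81, 81, 80, 79, 79, 78, 78, 77, 77, 76, 76, 76, 77, 79, 80, 79, 79, 78]
200 [199.9 146. ] [178, 180, 178, 175, 172, 169, 168, 172, 175, 178, 180, 180, 171, 144, 104, 81, 76, 75, 74, 74, 77, 78, 77, 77, 77, 77, 77, 75, 76, 75, 75, 74, 74, 76, 78, 80, 80, 79, 78, 79]
360 [360.1 145.4] [185, 183, 180, 178, 177, 177, 179, 183, 185, 185, 182, 168, 130, 77, 43, 37, 36, 37, 39, 44, 48, 51, 52, 51, 51, 52, 51, 52, 51, 51, 52, 51, 53, 56, 60, 62, 63, 63, 63, 63]
380 [380.1 146. ] [186, 185, 186, 186, 186, 186, 186, 186, 186, 187, 186, 182, 165, 117, 58, 37, 36, 35, 37, 40, 45, 50, 52, 52, 52, 52, 52, 52, 52, 52, 52, 52, 53, 57, 62, 66, 65, 64, 63, 64]
```

{"method": "carry_out", "body": {
  "rows": [
    [[0.2, 0, 0], 0, 5],
    [[0.5, 0, 0], 0, 5],
    [[0.8, 0, 0], 0, 5],
    [[1.0, 0, 0], 0, 5],
    [[1.1, 0, 0], 0, 5],
    [[1.1, 0, 0], 0, 5],
    [[1.1, 0, 0], 0, 5],
    [[1.1, 0, 0], 0, 5]
  ]
}}

```text
time: 16.4
position: [0.5196, -0.3325, 0.0159]
ee_rot: [-0.0, 1.0, -0.001, -0.002]
ft_force: [-8.3, 0.3, 9.8]
gripper_width: 0.0558
grip_force: 25.0
```

```bash
python3 - <<'E'
from ov import *
from cell import arm
s=arm.sense();print(s["time"],s["position"],s["ft_force"],s["wrist_torque"],s["grip_force"])
f=grab(arm,"wrist","w7");gr=cv2.cvtColor(f["pixels"],6).astype(int)
for c in(235,260,310,335):
    r=165+np.argmin(gr[165:182,c]);print(c,r,onz(f,(c,r),.018)[:2].round(4))
for c in(180,200,360,380):
    r=150+np.argmin(np.diff(gr[150:172,c]))+.5;print(c,r,onz(f,(c,r),0)[:2].round(4))
g=grab(arm,"scene","s2");t=grab(arm,"top","t2")
print([(d["point"],round(d["confidence"],2)) for d in arm.search_frame("scene","end_stop")])
for d in arm.silhouettes("top","ledge")[:1]:
    m=d["region"].astype(np.uint8);cs,_=cv2.findContours(m,0,2);cc=max(cs,key=cv2.contourArea)
    w=np.array([onz(t,p,.018)[:2] for p in cc[:,0]+0.0],np.float32);print(cv2.minAreaRect(w*1000))
for n in("usb_stick","pencil","calculator"):print(n,[onz(t,d["point"],.005)[:2].round(3) for d in arm.search_frame("top",n)[:1]])
E
```

```text
16.4 [ 0.51962502 -0.33251638  0.01587483] [-8.31758774  0.26681527  9.76208996] [-0.12884942  1.91803423  0.05058711] 24.99980717897415
235 173 [ 0.5692 -0.3108]
260 173 [ 0.5691 -0.3223]
310 173 [ 0.569  -0.3449]
335 173 [ 0.5691 -0.3564]
180 159.5 [ 0.5739 -0.2791]
200 152.5 [ 0.5772 -0.2902]
360 152.5 [ 0.5768 -0.3721]
380 153.5 [ 0.5766 -0.3829]
[([416.0, 206.5], 0.84), ([259.6, 238.0], 0.8), ([299.0, 307.8], 0.69)]
((650.302978515625, -332.8283996582031), (119.99464416503906, 62.208465576171875), 5.273258686065674)
usb_stick []
pencil []
calculator [array([ 0.63 , -0.332])]
```

```bash
python3 - <<'E'
from ov import *
from cell import arm
g=load("s2");d=min(arm.silhouettes("scene","end_stop"),key=lambda d:np.hypot(*(np.array(d["point"])-[416,206])))
m=d["region"];r,c=np.where(m);print("seen",c.min(),c.max(),r.min(),r.max())
X=np.array([[.68+x,-.3325+y,.018+z] for x,y,z in[(-.025,-.025,0),(-.025,.025,0),(.025,-.025,0),(.025,.025,0),(.005,.02,.07),(.015,-.02,.07),(.015,.02,.07)]])
u=proj(g,X);print("expected",u.min(0).round(),u.max(0).round())
s=arm.sense();print(s["time"],s["position"],s["grip_force"],np.abs(s["qvel"]).max())
E
```

```text
seen 277 316 286 328
expected [400. 188.] [428. 223.]
16.85 [ 0.5196181  -0.33246627  0.01585026] 24.999808967113495 0.0023301242014992676
```

```bash
python3 - <<'E'
from cell import arm
print(arm.close_job())
E
```

```text
the job is handed in; nothing more can be done
None
```

I handed the job in at about 17 s: the end stop is on both pins and let go, and the gripper still holds the ledge level with its pencil line within about 1 mm of the desk edge and square to it. The hand-in gave no verdict, I didn't re-check the pencil, calculator or memory stick at the end, and I viewed 11 pictures against the limit of 10.

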